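Show the coupler that fits to the inspection camera

ROBOT

A 7-joint arm with a two-finger parallel gripper is mounted at the origin on the work surface. World frame = base frame: x ahead of the robot, y to its left, z up, the work surface at z = 0. Lengths are in m, angles in degrees, forces in N, time in s.
With the tool pointing down it reaches from about 0.425 to 0.875 m from the base axis. Payload 4.7 kg.
Tool frame: the origin (TCP) lies at the very end of the fingers, on their centre line; the grasp point (between the pads) lies 19 mm behind it; z points along the fingers, y is the line along which they close (so a half turn about z gives the same grasp; the last joint's range is limited). The gripper opens to 87 mm and grips with 3 to 60 N. Pads are 19 mm wide; open, the fingers measure 117 mm over their backs; the gripper's body (75 mm by 190 mm) begins 51 mm behind the grasp point.
Start: joints at [-70.067, 18.392, -4.016, 83.108, 1.295, 78.541, -3.26], TCP at [0.213, 0.614, 0.223] pointing down, gripper open.
Joint ranges: [-163.93, 163.93], [-17.29, 119.83], [-79.2, 71.16], [3.27, 140.29], [-89.18, 269.18], [5.43, 117.66], [-154.24, 154.24]. Speed limits (degrees/s): [147.25, 147.25, 180, 180, 180, 180, 180].

INTERFACE

Orientations are given as [roll, pitch, yaw] about the fixed x, y, z axes, in that order (R = Rz(yaw) Ry(pitch) Rx(roll)).
In Python, from cell import get_obs, cams, ticket, finder gives the robot as it stands.
- The arm moves only by the shell command python3 -m creep 'ROWS' [FORCE]. ROWS is text: rows parted by semicolons, each of 5 numbers parted by spaces: the shift along the world's x, y, z in m, then the turn about the world's z in degrees, then the finger opening in m, from 0 to 0.087. A call has 1 to 8 rows; each row shifts and turns the commanded pose from where the row before left it; what a row does not reach is not made up. A row lasts 1/8 s, in which the tool goes at most 62.5 mm and 10.7 degrees, less where a joint would pass 70% of its speed; a pose out of reach is approached as far as the arm can. A call with a gripper value outside its range is refused whole. The fingers move at their own pace and stop on an object; FORCE is the grip in N (left out, the last holds). Time passes only in rows, so rows that do not move let the fingers close. It gives the time, the measured TCP pose, the force, the opening and the grip force at its end, in the units of the state.
- get_obs(): the state, without advancing time (a new reading comes with each control period).
- cams.read_camera(name): name is "scene" or "top" or "wrist"; returns the picture (400x640x3 uint8, red, green, blue); there is no depth.
- cams.calibration(name): a dict with "fx", "fy", "cx", "cy" (pixels), "extrinsics" (4x4, takes a point from world to camera coordinates). Camera axes: x right, y down, z forward; pixel columns grow to the right and rows downward; lengths in m; the calibration is good to about 2 mm. A picture is of the moment at which its call begins: read the wrist's pose just before it. calibration takes no time and is no camera call; for the wrist camera it gives the pose at the moment of the call.
- ticket.sign_off(): hands the job in; it is judged then, once.
Trained networks look in the newest picture that a camera, given by its name, has taken for a name from the list of things; names that differ only in an ending like _2 or _b are one class to them, and where a whole thing is asked for, a point or a joint stands for the part that bears it (a point fixed in the world has none). Each returns a list of dicts, best first, with "p" (0 to 1); they miss things now and then, are a little off and sometimes report something else, mostly with a low value. They report only what shows in the picture. A call takes as long as a camera call. They do not tell look-alikes from the thing itself.
- finder.masks_of(name, camera): "mask" (400x640 bool, what is visible of it) and "xy" ([column, row] in pixels, amid what is visible of it).
- finder.tip_of(name, camera): "xy" ([column, row] in pixels: a listed point, or the origin of a listed thing).
The state is a dict: "time_s": time; "qpos": joint angles; "joint_velocities": joint speeds; "effort": joint torques, N m; "tool_pos": TCP position; "tool_rot": TCP orientation; "force": force on the tool from outside, world axes, zero at the start; "wrist_torque": the same for the moment, N m; "grip_width": finger opening in m; "grasp_force": force on a finger pad.
Only numpy, scipy, OpenCV 4.12 (cv2) and the standard library are available. Lean on these libraries where they do the work, as an engineer would, in place of code of your own. Each camera call takes 0.05 s, during which the arm holds its last target. There are 200 camera calls.

TASK

One of the three brass terminal couplers on the bench slides right down over the steel gauge post: find it and try it on the post, all the way down onto the blue base. Then lift it off and hold it up in the inspection camera's view, 100 mm in front of the lens, right way up but leaned back so that the face with the red set screw squarely faces the downward-looking lens, and finish there, still and still holding it in the gripper. Leave the other two couplers standing on the bench, do not knock the other things about, and do not bump the camera.

Things in the scene. Friction and masses are not known exactly. Their poses are not given: they have to be found in the camera images.
- coupler_a: square brass terminal coupler, 32 x 32 mm, 50 mm tall, standing on end, about 0.3 kg; a round bore runs right through it top to bottom; a red set screw (12 mm wide, 3 mm proud) in the middle of the front face. The three look alike but for the bore. Origin: centre of the underside; z up the bore, x out of the front face. Bore 20 mm: this is the one that slides over the 18 mm gauge post.
- coupler_b: square brass terminal coupler, 32 x 32 mm, 50 mm tall, standing on end, about 0.3 kg; a round bore runs right through it top to bottom; a red set screw (12 mm wide, 3 mm proud) in the middle of the front face. The three look alike but for the bore. Origin: centre of the underside; z up the bore, x out of the front face. Bore 14 mm: too tight for the gauge post.
- coupler_c: square brass terminal coupler, 32 x 32 mm, 50 mm tall, standing on end, about 0.3 kg; a round bore runs right through it top to bottom; a red set screw (12 mm wide, 3 mm proud) in the middle of the front face. The three look alike but for the bore. Origin: centre of the underside; z up the bore, x out of the front face. Bore 11 mm: too tight for the gauge post.
- coupler_a_face (a point): centre of coupler_a's front face, where the red set screw is: 16 mm along coupler_a's x and 25 mm up from its origin; same axes as coupler_a.
- gauge: fixed fit gauge: a round blue base, 64 mm across and 15 mm high, with an upright steel post 18 mm in diameter that rises 40 mm above the base (its top 6 mm taper to 11 mm). Origin: centre of the base's underside, z up along the post.
- gauge_seat (a point): centre of the blue base's top face, on the post's axis, 15 mm above the bench: a coupler that is fully down has its underside here.
- camera: fixed stand of the inspection camera: a dark foot plate (100 x 110 x 14 mm, its middle 90 mm behind the lens), a round mast 16 mm across and 312 mm high standing 110 mm behind the lens, and a clamp. Origin: on the bench straight below the lens front; z up, -x is the level direction in which the camera looks.
- camera_head: white camera body (50 x 48 x 44 mm) with a black lens barrel (32 mm across, 22 mm long), fixed on the stand, looking 25 degrees below level. Origin: centre of the lens front, 262 mm above the bench. Its -x axis is the line of sight, so x points from the view spot back to the lens; y is level; z is up in the picture.
- lens (a point): centre of the lens front (origin of camera_head).
- view_spot (a point): the point on the line of sight 100 mm in front of the lens, about 220 mm above the bench; same axes as camera_head. The centre of the coupler's front face belongs here, with the coupler's x, y and z along these axes.
- multimeter: yellow multimeter lying flat, 150 x 75 x 40 mm, long along its x. Bystander: not to be shifted. Origin: centre of its underside.
- jar: amber fuse jar with a white cap, 56 mm across, 64 mm high. Bystander: not to be shifted. Origin: centre of its underside.
- screwdriver: screwdriver with a blue handle lying on the bench, 190 mm long along its x, handle to -x. Bystander: not to be shifted. Origin: under its middle.
- controller: blue solar charge controller lying flat, 95 x 150 x 34 mm, long along its y. Bystander: not to be shifted. Origin: centre of its underside.
There are look-alikes about, which are no part of the job. Leave any black or white look-alike of the coupler_a alone.

How it is judged:
By the outcome, as a careful person would: the job done as asked, in the order asked, and still so for the second after the job is handed in, while the arm keeps its last pose, push and grip.
It also fails if it takes over 45 s, if anything falls off the work surface, if the arm or the gripper's body presses on something with over 40 N, if the wrist force passes 120 N, or if a joint passes its speed limit or range.

## Working session

There is one attempt and no reset: what is moved stays moved. The work goes in short steps, Python scripts to look and compute and a shell command to move; the robot and the scene stay as the last step left them, time stands still between calls to the robot, and variables do not carry over. Pictures are saved under pics/ and viewed, at most 10 in all, crops included, and the job is handed in when it is done.

```bash
mkdir -p pics; ls; cat > h.py <<'E'
import numpy as np, cv2
from cell import get_obs, cams, ticket, finder
def shot(c,n):
    im=cams.read_camera(c); cv2.imwrite(f'pics/{n}.png',im[:,:,::-1]); return im
def ray(c,uv):
    k=cams.calibration(c);E=np.array(k["extrinsics"]);R=E[:3,:3];o=-R.T@E[:3,3]
    d=R.T@np.array([(uv[0]-k["cx"])/k["fx"],(uv[1]-k["cy"])/k["fy"],1]);return o,d/np.linalg.norm(d)
def atz(c,uv,z):
    o,d=ray(c,uv);return (o+d*(z-o[2])/d[2]).round(4)
def tri(c1,a,c2,b):
    o,d=ray(c1,a);p,e=ray(c2,b);s=np.linalg.lstsq(np.c_[d,-e],p-o,rcond=None)[0]
    return ((o+d*s[0]+p+e*s[1])/2).round(4),np.linalg.norm(o+d*s[0]-p-e*s[1]).round(4)
def proj(c,X):
    k=cams.calibration(c);E=np.array(k["extrinsics"]);q=E[:3,:3]@X+E[:3,3];return (np.array([k["fx"],k["fy"]])*q[:2]/q[2]+[k["cx"],k["cy"]]).round(1)
E
python3 - <<'E'
from h import *
a=shot("top","top0");b=shot("scene","sc0")
for c in("top","scene"):
    for n in("coupler_a","coupler_a_face","gauge","gauge_seat","lens","view_spot","camera"):
        print(c,n,[(np.round(r["xy"],1).tolist(),round(r["p"],2)) for r in finder.tip_of(n,c)][:5])
E
```

```text
pics
top coupler_a [([412.6, 236.0], 0.71), ([457.1, 194.7], 0.69), ([435.3, 186.8], 0.64), ([371.5, 224.6], 0.61), ([448.9, 215.8], 0.51)]
top coupler_a_face [([437.7, 236.6], 0.72), ([372.4, 226.0], 0.64), ([453.7, 209.0], 0.6), ([435.1, 189.0], 0.59), ([461.3, 239.8], 0.53)]
top gauge [([314.8, 239.6], 0.68), ([451.7, 211.7], 0.19)]
top gauge_seat [([312.1, 234.0], 0.73)]
top lens [([243.5, 179.7], 0.76), ([453.0, 209.4], 0.48)]
top view_spot []
top camera [([256.5, 201.9], 0.91)]
scene coupler_a [([146.2, 240.0], 0.76), ([191.0, 217.1], 0.72), ([172.7, 244.8], 0.68), ([216.1, 218.7], 0.67), ([167.1, 212.6], 0.54)]
scene coupler_a_face [([160.7, 227.1], 0.85), ([192.5, 211.1], 0.8), ([172.3, 241.0], 0.69), ([171.2, 207.4], 0.61), ([465.4, 234.3], 0.37)]
scene gauge [([315.2, 222.3], 0.65)]
scene gauge_seat [([314.3, 222.1], 0.81)]
scene lens [([381.1, 175.9], 0.85), ([213.1, 219.7], 0.66)]
scene view_spot []
scene camera [([368.8, 253.1], 0.75)]
```

View pics/top0.png

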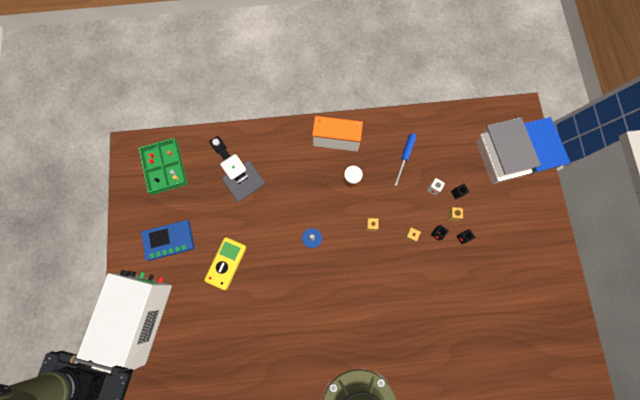

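View pics/sc0.png

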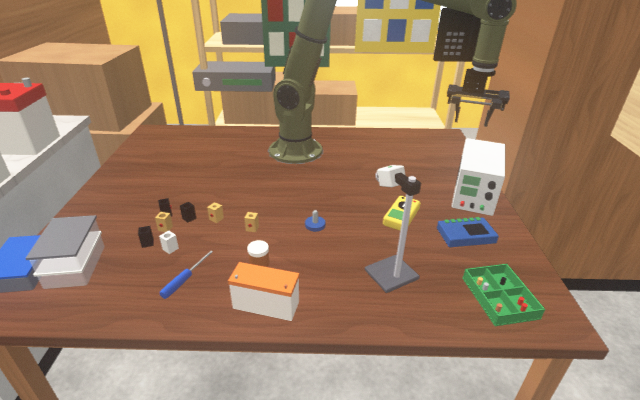

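```bash
python3 - <<'E'
from h import *
a=cv2.imread('pics/top0.png')[172:252,352:482];b=cv2.imread('pics/sc0.png')[195:260,135:265]
s=cv2.resize(a,(780,480),interpolation=4)
t=cv2.resize(b,(780,390),interpolation=4)
cv2.imwrite('pics/crop.png',cv2.resize(np.vstack([s,t]),(536,600)))
for uv,h in(((373,224),.05),((414,235),.05),((457,213),.05),((312,238),.015)): print(atz("top",uv,h))
for uv,h in(((251,222),.025),((215,213),.025),((163,222),.025)): print(atz("scene",uv,h))
print("gauge",tri("top",(312.1,234.0),"scene",(314.3,222.1)))
print("lens",tri("top",(243.5,179.7),"scene",(381.1,175.9)))
o,d=ray("top",(320,200));print(o);o,d=ray("scene",(320,200));print(o)
E
```

```text
[ 0.529 -0.103  0.05 ]
[ 0.4825 -0.2243  0.05  ]
[ 0.5377 -0.3685  0.05  ]
[0.5086 0.09   0.015 ]
[ 0.5362 -0.1061  0.025 ]
[ 0.4924 -0.2263  0.025 ]
[ 0.5442 -0.3743  0.025 ]
gauge (array([0.521 , 0.0878, 0.0175]), np.float64(0.0015))
lens (array([0.6477, 0.2536, 0.2593]), np.float64(0.0018))
[0.35555024 0.08195678 1.21047075]
[1.53995971 0.10098635 0.77797591]
```

View pics/crop.png

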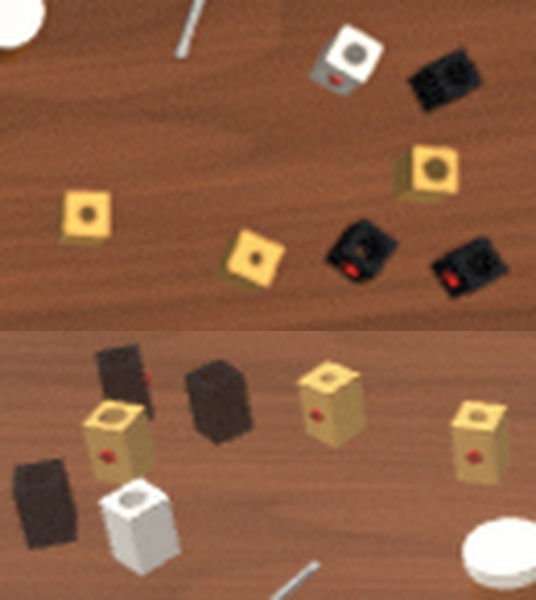

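```bash
python3 - <<'E'
from h import *
L=np.array([.6477,.2536])
for n,p in(("foot top",atz("top",(243,182),.014)),("foot sc",atz("scene",(391,273),.014)),("mast base sc",atz("scene",(400,276),.014)),("clamp sc/top",tri("top",(217,143),"scene",(410,186))[0]),("lens top",atz("top",(243.5,179.7),.262)),("lens sc",atz("scene",(381.1,175.9),.262))):
    d=p[:2]-L; print(n,p,np.hypot(*d).round(3),np.degrees(np.arctan2(d[1],d[0])).round(1))
im=cv2.cvtColor(cv2.imread('pics/top0.png'),cv2.COLOR_BGR2HSV)
m=((im[...,2]<90)&(im[...,1]<90)).astype(np.uint8); m[:158]=0;m[205:]=0;m[:,:215]=0;m[:,270:]=0
cs=max(cv2.findContours(m,0,2)[0],key=cv2.contourArea);b=cv2.boxPoints(cv2.minAreaRect(cs));print("foot box",[atz("top",q,.014)[:2].tolist() for q in b])
for lo,hi,c,z,(x0,x1,y0,y1) in (((15,90,150),(30,255,255),"top",.05,(445,470,200,228)),):
    k=cv2.inRange(im,lo,hi)[y0:y1,x0:x1];cs=max(cv2.findContours(k,0,2)[0],key=cv2.contourArea)
    W=np.array([atz("top",q[0]+[x0,y0],.05)[:2]*1000 for q in cs],np.float32);print(cv2.minAreaRect(W))
print(get_obs()["tool_rot"])
E
```

```text
foot top [0.7152 0.2988 0.014 ] 0.081 33.8
foot sc [0.7351 0.2942 0.014 ] 0.096 24.9
mast base sc [0.7456 0.3163 0.014 ] 0.116 32.6
clamp sc/top [0.7434 0.3079 0.2904] 0.11 29.6
lens top [0.6468 0.2522 0.262 ] 0.002 -122.7
lens sc [0.6521 0.2538 0.262 ] 0.004 2.6
foot box [[0.7298, 0.3286], [0.7514, 0.294], [0.7424, 0.2887], [0.7208, 0.3233]]
((539.3087768554688, -368.8016052246094), (31.116933822631836, 35.6859016418457), 79.71122741699219)
[1.79990168e+02 2.05367569e-03 1.60879491e+02]
```

```bash
python3 -m creep '0.05 -0.035 0.02 0 0.087; 0.05 -0.035 0 0 0.087; 0.04 -0.045 0 0 0.087; 0.03 -0.05 0 0 0.087; 0.03 -0.05 0 0 0.087; 0.02 -0.058 0 0 0.087; 0 -0.06 0 0 0.087; 0 -0.06 0 0 0.087'
```

```text
time_s: 1.8
tool_pos: [0.4318, 0.2199, 0.2422]
tool_rot: [180.0, 0.0, 160.8]
force: [0.8, -1.1, 0.7]
grip_width: 0.087
grasp_force: 0.0
```

```bash
python3 -m creep '0.01 -0.06 0 0 0.087; 0.01 -0.06 0 0 0.087; 0.01 -0.06 0 0 0.087; 0.01 -0.06 0 0 0.087; 0.01 -0.06 0 0 0.087; 0.015 -0.06 0 0 0.087; 0.015 -0.06 0 9 0.087; 0.015 -0.06 0 0 0.087' && python3 -m creep '0.012 -0.055 0 0 0.087; 0 -0.055 0 0 0.087; 0 0 -0.02 0 0.087; 0 0 0 0 0.087; 0 0 0 0 0.087' && python3 - <<'E'
from h import *
shot("wrist","w1")
for n in("coupler_a","coupler_a_face"):
    for r in finder.tip_of(n,"wrist"): print(n,np.round(r["xy"],1),round(r["p"],2),atz("wrist",r["xy"],0 if n=="coupler_a" else .025))
print(get_obs()["qpos"],ray("wrist",(320,200)))
E
```

```text
time_s: 2.8
tool_pos: [0.526, -0.2516, 0.2425]
tool_rot: [179.9, 0.1, 169.0]
force: [0.4, 0.0, 0.8]
grip_width: 0.0871
grasp_force: 0.0
time_s: 3.42
tool_pos: [0.5382, -0.3588, 0.2223]
tool_rot: [179.9, 0.0, 169.0]
force: [-0.1, -0.7, 0.1]
grip_width: 0.0868
grasp_force: 0.0
coupler_a [359.7 230.4] 0.96 [ 0.6342 -0.325   0.    ]
coupler_a [306.  227.6] 0.93 [ 0.6155 -0.3982  0.    ]
coupler_a [314.6 169.5] 0.9 [ 0.5364 -0.3698  0.    ]
coupler_a [350.3 127.3] 0.88 [ 0.4919 -0.3147  0.    ]
coupler_a [519.3 126.1] 0.82 [ 0.5313 -0.1055 -0.    ]
coupler_a [286.4 119.5] 0.76 [ 0.4671 -0.3916  0.    ]
coupler_a [419.1 110.9] 0.56 [ 0.4886 -0.2277  0.    ]
coupler_a_face [289.8 112.9] 0.97 [ 0.4596 -0.3832  0.025 ]
coupler_a_face [314.1 191.8] 0.92 [ 0.5589 -0.3747  0.025 ]
coupler_a_face [361.8 116.1] 0.91 [ 0.4793 -0.3016  0.025 ]
coupler_a_face [365.2 232.1] 0.86 [ 0.6262 -0.3198  0.025 ]
coupler_a_face [293.6 241. ] 0.85 [ 0.6207 -0.4152  0.025 ]
[ -2.68662017  22.02347821  44.95976456  85.02372301 -15.73386788
  79.37543143 122.01918027] (array([ 0.4540069 , -0.34322208,  0.38526806]), array([ 0.30826266, -0.06926156, -0.94877656]))
```

View pics/w1.png

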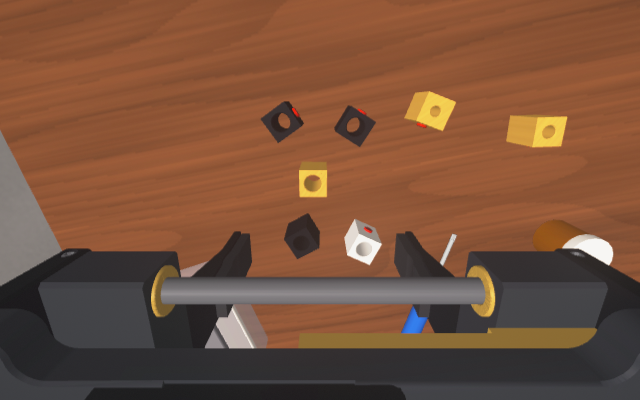

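```bash
python3 - <<'E'
from h import *
im=cv2.cvtColor(cv2.imread('pics/w1.png'),cv2.COLOR_BGR2HSV)[150:205,290:340]
print(im[:,23].tolist()[::4])
for v in(150,180,210,225):
    k=cv2.inRange(im,(12,80,v),(35,255,255));cs=max(cv2.findContours(k,0,2)[0],key=cv2.contourArea)
    W=np.array([atz("wrist",q[0]+[290,150],.05)[:2]*1000 for q in cs],np.float32);print(v,cv2.minAreaRect(W))
print(atz("wrist",(313.5,183),.05))
E
```

```text
[[10, 160, 151], [10, 158, 153], [11, 161, 158], [17, 168, 161], [18, 172, 162], [21, 173, 237], [20, 174, 231], [10, 157, 149], [18, 168, 153], [19, 169, 158], [18, 168, 165], [22, 169, 243], [11, 159, 152], [11, 159, 148]]
150 ((536.5946044921875, -370.95379638671875), (33.090843200683594, 42.9334716796875), 78.97200012207031)
180 ((541.6552734375, -372.53863525390625), (31.79073143005371, 32.55781555175781), 78.98123931884766)
210 ((541.028564453125, -372.3670654296875), (31.69355583190918, 31.261714935302734), 78.98123931884766)
225 ((541.0414428710938, -372.3369140625), (31.56329917907715, 31.275634765625), 78.98123931884766)
[ 0.5411 -0.371   0.05  ]
```

```bash
python3 -m creep '0.003 -0.013 0 0 0.06; 0 0 -0.05 0 0.06; 0 0 -0.05 0 0.06; 0 0 -0.05 0 0.06; 0 0 -0.03 0 0.06; 0 0 -0.021 0 0.06; 0 0 0 0 0.06; 0 0 0 0 0.06' && python3 -m creep '0 0 0 0 0.025; 0 0 0 0 0.025; 0 0 0 0 0.025; 0 0 0 0 0.025' 40
```

```text
time_s: 4.58
tool_pos: [0.5411, -0.3747, 0.0225]
tool_rot: [-180.0, 0.1, 168.8]
force: [0.8, -0.6, 0.1]
grip_width: 0.0599
grasp_force: 0.0
time_s: 5.08
tool_pos: [0.5408, -0.3726, 0.0214]
tool_rot: [179.9, -0.0, 168.9]
force: [-0.4, 3.0, 3.2]
grip_width: 0.0318
grasp_force: 40.0
```

```bash
python3 -m creep '0 0 0.03 0 0.025; 0 0 0.05 0 0.025; 0 0 0.05 0 0.025; -0.005 0.05 0.01 0 0.025; -0.005 0.06 0 0 0.025; -0.005 0.06 0 0 0.025; -0.005 0.06 0 0 0.025; -0.005 0.06 0 0 0.025' && python3 -m creep '-0.005 0.05 0 0 0.025; 0 0.03 0 0 0.025; 0 0 0 0 0.025; 0 0 0 0 0.025' && python3 - <<'E'
from h import *
shot("wrist","w2")
for n,z in(("gauge",0),("gauge_seat",.015),("lens",.262)):
    for r in finder.tip_of(n,"wrist")[:2]: print(n,np.round(r["xy"],1),round(r["p"],2),atz("wrist",r["xy"],z))
E
```

```text
time_s: 6.08
tool_pos: [0.5144, -0.082, 0.1605]
tool_rot: [180.0, -0.0, 168.8]
force: [1.0, 0.3, -2.2]
grip_width: 0.0315
grasp_force: 40.0
time_s: 6.58
tool_pos: [0.5099, -0.005, 0.1606]
tool_rot: [-180.0, -0.0, 168.8]
force: [-0.1, -0.6, -2.0]
grip_width: 0.0314
grasp_force: 40.0
gauge [408.3 165.6] 0.62 [0.5107 0.0901 0.    ]
gauge_seat [415.2 170.4] 0.9 [0.5134 0.0932 0.015 ]
lens [309.4 319.6] 0.65 [ 0.4763 -0.0019  0.262 ]
```

View pics/w2.png

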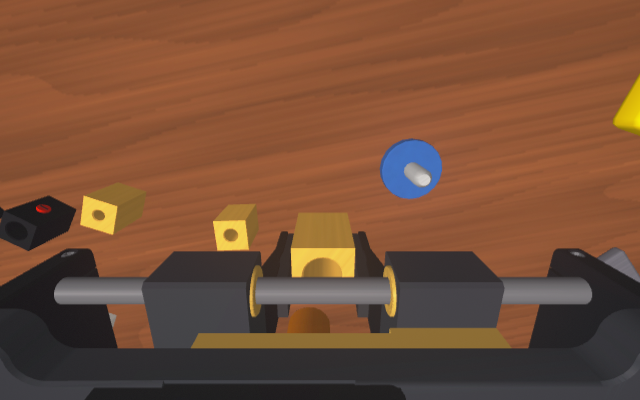

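```bash
python3 - <<'E'
from h import *
im=cv2.cvtColor(cv2.imread('pics/w2.png'),cv2.COLOR_BGR2HSV)
print(im[165:200:3,424].tolist())
def fit(lo,hi,box,z):
    x0,x1,y0,y1=box;k=cv2.inRange(im,lo,hi)[y0:y1,x0:x1]
    cs=cv2.convexHull(max(cv2.findContours(k,0,1)[0],key=cv2.contourArea))
    return np.array([atz("wrist",q[0]+[x0,y0],z)[:2]*1000 for q in cs],np.float32)
W=fit((100,80,100),(125,255,255),(370,455,125,210),.015);print("base",cv2.minEnclosingCircle(W),cv2.fitEllipse(W))
W=fit((0,0,150),(180,60,255),(395,440,160,195),.055);print("posttip",cv2.fitEllipse(W))
o=get_obs()["tool_pos"];zt=o[2]+.029
W=fit((14,80,200),(35,255,255),(285,365,235,282),zt);print(o,W.min(0),W.max(0),cv2.minAreaRect(W))
print([atz("wrist",p,zt) for p in((291.5,248),(355,248),(323,272))], atz("wrist",(425,180),.055))
E
```

```text
[[109, 164, 191], [111, 82, 146], [6, 9, 147], [10, 8, 195], [13, 9, 210], [17, 9, 209], [13, 8, 215], [10, 12, 130], [109, 164, 190], [109, 161, 190], [5, 101, 141], [10, 151, 149]]
base ((511.2651672363281, 88.251953125), 32.9234619140625) ((511.147705078125, 88.67008209228516), (62.42923355102539, 65.64461517333984), 135.45285034179688)
posttip ((506.59320068359375, 83.67282104492188), (14.964029312133789, 29.382686614990234), 132.2982940673828)
[ 0.51018291 -0.00510522  0.16090907] [491.2 -20.7] [513.   13.1] ((502.0886535644531, -3.8558712005615234), (31.88414764404297, 15.924784660339355), 78.54608917236328)
[array([ 0.4913, -0.0173,  0.1899]), array([0.4975, 0.0136, 0.1899]), array([ 0.5077, -0.0047,  0.1899])] [0.513  0.0908 0.055 ]
```

```bash
python3 - <<'E'
from h import *
from scipy.optimize import minimize
t=np.linspace(0,6.283,73)
def ring(c,z,r): return c[None]*0+np.c_[c[0]+r*np.cos(t),c[1]+r*np.sin(t),0*t+z] if 0 else np.c_[c[0]+r*np.cos(t),c[1]+r*np.sin(t),0*t+z]
for c,f,box in(("wrist","w2",(370,455,125,210)),("scene","sc0",(295,335,200,240)),("top","top0",(295,330,222,255))):
    im=cv2.cvtColor(cv2.imread(f'pics/{f}.png'),cv2.COLOR_BGR2HSV);x0,x1,y0,y1=box
    im=im[y0:y1,x0:x1];m=(cv2.inRange(im,(100,70,50),(130,255,255))|cv2.inRange(im,(0,0,90),(180,70,255)))
    cs=max(cv2.findContours(m,0,1)[0],key=cv2.contourArea);m=cv2.drawContours(m*0,[cs],0,255,-1)
    S=8;M=cv2.resize(m,None,fx=S,fy=S,interpolation=1)>127
    k=cams.calibration(c)
    def cost(p):
        I=np.zeros(M.shape,np.uint8)
        for a,b,ra,rb in((0,.015,.032,.032),(.015,.049,.009,.009),(.049,.055,.009,.0055)):
            P=np.r_[ring(p,a,ra),ring(p,b,rb)];E=np.array(k["extrinsics"]);q=P@E[:3,:3].T+E[:3,3]
            uv=np.c_[k["fx"]*q[:,0]/q[:,2]+k["cx"]-x0+.5,k["fy"]*q[:,1]/q[:,2]+k["cy"]-y0+.5]*S
            cv2.fillConvexPoly(I,cv2.convexHull(uv.round().astype(np.int32)),1)
        return ((I>0)^M).sum()/M.sum()
    r=minimize(cost,[.512,.09],method="Nelder-Mead",options=dict(initial_simplex=[[.512,.09],[.516,.09],[.512,.094]],xatol=1e-4));print(c,r.x.round(4),round(r.fun,3))
E
```

```text
wrist [0.5122 0.0897] 0.03
scene [0.5116 0.088 ] 0.051
top [0.5107 0.0913] 0.04
```

```bash
python3 -m creep '0.001 0.045 0 0 0.025; 0.001 0.04 0 0 0.025; 0 0.0095 -0.02 0 0.025; 0 0 -0.04 0 0.025; 0 0 -0.018 0 0.025; 0 0 0 0 0.025; 0 0 0 0 0.025'; python3 -m creep '0 0 -0.005 0 0.025; 0 0 -0.005 0 0.025; 0 0 -0.003 0 0.025; 0 0 0 0 0.025' 20
```

```text
time_s: 7.65
tool_pos: [0.5134, 0.0906, 0.0843]
tool_rot: [179.9, 0.1, 168.8]
force: [-0.0, 1.0, -2.9]
grip_width: 0.0315
grasp_force: 40.0
time_s: 8.15
tool_pos: [0.5119, 0.0907, 0.0697]
tool_rot: [180.0, -0.1, 168.8]
force: [-0.1, -1.2, -2.9]
grip_width: 0.0319
grasp_force: 20.0
```

```bash
python3 -m creep '0 0 -0.008 0 0.025; 0 0 -0.008 0 0.025; 0 0 0 0 0.025' && python3 -m creep '0 0 -0.008 0 0.025; 0 0 -0.006 0 0.025; 0 0 0 0 0.025; 0 0 0 0 0.025'
```

```text
time_s: 8.52
tool_pos: [0.5116, 0.0906, 0.053]
tool_rot: [-180.0, -0.1, 168.8]
force: [1.1, -0.2, -2.1]
grip_width: 0.0316
grasp_force: 20.0
time_s: 9.02
tool_pos: [0.5123, 0.0908, 0.0401]
tool_rot: [180.0, -0.0, 168.8]
force: [-0.5, -0.1, -2.3]
grip_width: 0.0319
grasp_force: 20.0
```

```bash
python3 -m creep '0 0 -0.002 0 0.025; 0 0 -0.001 0 0.025; 0 0 0 0 0.025' && python3 -m creep '0 0 -0.001 0 0.025; 0 0 -0.001 0 0.025; 0 0 0 0 0.025; 0 0 0 0 0.025'
```

```text
time_s: 9.4
tool_pos: [0.5122, 0.0908, 0.037]
tool_rot: [180.0, -0.0, 168.8]
force: [0.7, 0.3, -1.9]
grip_width: 0.0315
grasp_force: 20.0
time_s: 9.9
tool_pos: [0.5124, 0.0909, 0.0363]
tool_rot: [179.9, -0.0, 168.8]
force: [-3.8, -0.1, 8.0]
grip_width: 0.0319
grasp_force: 20.0
```

```bash
python3 -m creep '0 0 -0.001 0 0.025; 0 0 0 0 0.025; 0 0 0 0 0.025' && python3 -m creep '0 0 0.006 0 0.025; 0 0 0.02 0 0.025; 0 0 0.03 0 0.025; 0 0 0.022 0 0.025; 0.028 -0.006 0 0 0.025; 0 0 -0.03 0 0.025; 0 0 -0.02 0 0.025; 0 0 0 0 0.025'; python3 -m creep '0 0 0 0 0.025; 0 0 0 0 0.025'
```

```text
time_s: 10.28
tool_pos: [0.5124, 0.0909, 0.0363]
tool_rot: [179.9, -0.1, 168.8]
force: [-7.4, -0.6, 16.4]
grip_width: 0.0318
grasp_force: 20.0
time_s: 11.28
tool_pos: [0.5386, 0.0844, 0.0603]
tool_rot: [-179.9, -0.2, 168.8]
force: [0.1, -0.1, -1.8]
grip_width: 0.0317
grasp_force: 20.0
time_s: 11.52
tool_pos: [0.5411, 0.085, 0.0632]
tool_rot: [179.9, 0.1, 168.8]
force: [0.7, 0.2, -2.5]
grip_width: 0.0319
grasp_force: 20.0
```

```bash
python3 -m creep '0 0 -0.003 0 0.025; -0.004 0.001 0 0 0.025; -0.003 0 0 0 0.025; -0.002 0.001 0 0 0.025; -0.002 0 0 0 0.025; -0.002 0.001 0 0 0.025; -0.002 0 0 0 0.025; 0 0 0 0 0.025' && python3 -m creep '0 0 0 0 0.025' && python3 - <<'E'
from h import *
shot("wrist","w3")
E
```

```text
time_s: 12.52
tool_pos: [0.5308, 0.0868, 0.0615]
tool_rot: [179.8, 0.7, 168.8]
force: [10.4, -2.6, -1.9]
grip_width: 0.0318
grasp_force: 20.0
time_s: 12.65
tool_pos: [0.5308, 0.0868, 0.0615]
tool_rot: [179.8, 0.7, 168.8]
force: [9.2, -3.6, -1.4]
grip_width: 0.0319
grasp_force: 20.0
```

View pics/w3.png

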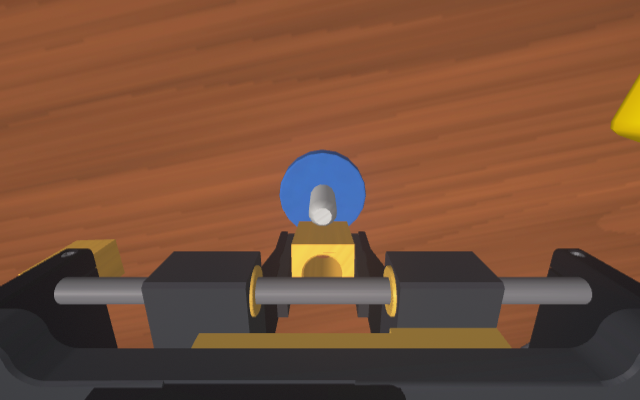

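```bash
python3 -m creep '0 0 0 0 0.025; 0 0 0 0 0.025; -0.001 0 0 0 0.025; 0 0 0 0 0.025' 10 && python3 -m creep '-0.001 0 0 0 0.025; -0.001 0.001 0 0 0.025; -0.001 0 0 0 0.025; 0 0 0 0 0.025'
```

```text
time_s: 13.2
tool_pos: [0.5289, 0.0872, 0.0617]
tool_rot: [179.8, 0.5, 168.8]
force: [6.4, -1.4, 2.2]
grip_width: 0.0318
grasp_force: 10.0
time_s: 13.7
tool_pos: [0.5259, 0.0878, 0.0619]
tool_rot: [179.8, 0.5, 168.8]
force: [5.6, -2.8, 4.2]
grip_width: 0.0318
grasp_force: 10.0
```

```bash
python3 -m creep '-0.001 0 0 0 0.025; -0.001 0 0 0 0.025; 0 0 0 0 0.025; 0 0 0 0 0.025' && python3 - <<'E'
from h import *
o=np.mean([get_obs()["tool_pos"] for _ in range(3)],0);u=np.array([.982,-.191])
from scipy.optimize import brentq
d=(o[:2]-[.512,.0903])@u*1000-9;h=(o[2]+.019-.049)*1000
print(d,h,brentq(lambda t:d*np.cos(t)+h*np.sin(t)-16,0,.8)*57.3)
E
```

```text
time_s: 14.2
tool_pos: [0.5238, 0.0882, 0.0619]
tool_rot: [179.8, 0.5, 168.8]
force: [4.6, -3.1, 3.9]
grip_width: 0.0321
grasp_force: 10.0
3.0147322212395533 31.911413210853667 24.549785620554125
```

```bash
python3 -m creep '0 0 0 0 0.025; 0 0 0 0 0.025; 0 0 0 0 0.025; 0.01 -0.002 0.002 0 0.025; 0.015 -0.003 0.01 0 0.025; 0 0 0.04 0 0.025; -0.02 0 0.05 0 0.025; -0.02 0.02 0.044 0 0.025' 40 && python3 -m creep '0 0.02 0 10 0.025; 0 0.02 0 10 0.025; 0 0.02 0 10 0.025; 0 0 0 10 0.025; 0 0 0 0 0.025; 0 0 0 0 0.025' && python3 - <<'E'
from h import *
shot("wrist","w4");shot("scene","sc4");o=get_obs();print(o["qpos"])
a=cv2.imread('pics/w4.png')[190:310,250:400];b=cv2.imread('pics/sc4.png')[110:240,290:430]
cv2.imwrite('pics/c4.png',np.hstack([cv2.resize(a,(400,320),interpolation=4),cv2.resize(b,(345,320),interpolation=4)]))
print(E:=[(np.round(r["xy"],1),r["p"]) for r in finder.tip_of("coupler_a_face","scene")[:4]],[(r["xy"],r["p"]) for r in finder.tip_of("lens","scene")[:2]])
E
```

```text
time_s: 15.2
tool_pos: [0.5034, 0.1021, 0.206]
tool_rot: [-180.0, -0.1, 168.6]
force: [1.1, 1.5, -1.3]
grip_width: 0.0317
grasp_force: 40.0
time_s: 15.95
tool_pos: [0.5039, 0.1633, 0.2047]
tool_rot: [180.0, -0.1, -151.4]
force: [-0.1, -0.3, -2.6]
grip_width: 0.0316
grasp_force: 40.0
[-47.01332521   4.16685651  27.64246684 102.48340655  -2.04941778
  73.89106925  99.81430903]
[(array([173.6, 239.6]), 0.84), (array([172.6, 207.1]), 0.6), (array([141.4, 235.3]), 0.5), (array([346.6, 167.7]), 0.48)] [([380.7, 179.0], 0.58), ([345.2, 174.4], 0.26)]
```

View pics/c4.png

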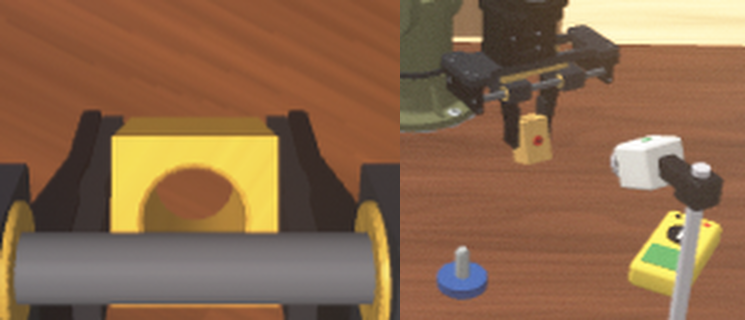

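```bash
cat > f.py <<'E'
from h import *
from scipy.optimize import minimize,least_squares
K={c:cams.calibration(c) for c in("scene","top","wrist")}
def pj(c,P):
    k=K[c];E=np.array(k["extrinsics"]);q=np.atleast_2d(P)@E[:3,:3].T+E[:3,3];return np.c_[k["fx"]*q[:,0]/q[:,2]+k["cx"],k["fy"]*q[:,1]/q[:,2]+k["cy"]]
E
python3 - <<'E'
from f import *
Ms={}
for c,f,(x0,x1,y0,y1) in(("scene","sc0",(355,430,245,300)),("top","top0",(215,275,155,208))):
    im=cv2.cvtColor(cv2.imread(f'pics/{f}.png'),cv2.COLOR_BGR2HSV)[y0:y1,x0:x1]
    m=cv2.inRange(im,(0,0,0),(180,85,130));cs=max(cv2.findContours(m,0,1)[0],key=cv2.contourArea);m=cv2.drawContours(m*0,[cs],0,255,-1)
    if c=="scene": cv2.imwrite('pics/m.png',m)
    Ms[c]=(cv2.resize(m,None,fx=6,fy=6)>127,x0,y0)
def cost(p,cs):
    s=0;R=np.array([[np.cos(p[2]),-np.sin(p[2])],[np.sin(p[2]),np.cos(p[2])]])
    def W(xy,z): q=np.atleast_2d(xy)@R.T+p[:2]; return np.c_[q,np.full(len(q),z)]
    F=np.array([[.04,.055],[.04,-.055],[.14,-.055],[.14,.055]]);t=np.linspace(0,6.3,20);D=np.c_[.110+.008*np.cos(t),.008*np.sin(t)]
    for c in cs:
        M,x0,y0=Ms[c];I=np.zeros(M.shape,np.uint8)
        parts=[np.r_[W(F,0),W(F,.014)]]
        if c=="scene": parts.append(np.r_[W(D,.014),W(D,.24)])
        ig=np.zeros(M.shape,np.uint8)
        for i,P in enumerate(parts):
            uv=((pj(c,P)-[x0,y0]+.5)*6).round().astype(np.int32);cv2.fillConvexPoly(I if i==0 else ig,cv2.convexHull(uv),1)
        ok=ig==0
        if c=="top": ok=ok&(np.add.outer(np.arange(M.shape[0])/6+y0,0*np.arange(M.shape[1]))>187)
        s+=(((I>0)^M)&ok).sum()/2500
    return s
for cs in(("scene",),("scene","top")):
    for y in(.45,.55):
        r=minimize(cost,[.648,.2536,y],args=(cs,),method="Nelder-Mead",options=dict(initial_simplex=[[.648,.2536,y],[.655,.2536,y],[.648,.26,y],[.648,.2536,y+.08]],xatol=1e-4));print(cs,r.x[:2].round(4),np.degrees(r.x[2]).round(1),r.fun)
# mast & head
for uv,z in(((412.5,178.3),.312),((400,276),.014)): print("mast",atz("scene",uv,z))
# coupler pose
o=get_obs();T=np.array(o["tool_pos"]);y=np.radians(o["tool_rot"][2]-180)
uvs=np.array([[291.6,240.2],[354.6,240.2],[298.4,233.9],[349.75,233.9]])
B=np.array([[-.016,-.016,.05],[-.016,.016,.05],[-.016,-.016,0],[-.016,.016,0]])
from scipy.spatial.transform import Rotation as Ro
def res(p):
    R=Ro.from_euler('zy',[y+p[4],-p[0]]);return (pj("wrist",R.apply(B-[0,0,.04])+T+[0,0,.019]+p[1:4])-uvs).ravel()
best=min((least_squares(res,[.4,0,0,0,0],x_scale=[.1,.01,.01,.01,.1]),),key=lambda r:r.cost)
print("tilt",np.degrees(best.x[0]),best.x[1:4],np.degrees(best.x[4]),best.cost)
p=best.x
for th in(20,25,30):
    r=res([np.radians(th),0,0,0,0]);print(th,r.round(1))
E
```

```text
('scene',) [0.645  0.2527] 28.8 1.7028
('scene',) [0.646  0.2533] 28.5 1.7264
('scene', 'top') [0.6445 0.2558] 27.4 2.0044
('scene', 'top') [0.6453 0.2552] 28.1 1.9724000000000002
mast [0.7465 0.3076 0.312 ]
mast [0.7456 0.3163 0.014 ]
tilt 18.053771163408445 [ 0.00293594  0.00423259 -0.00532159] -2.5848437117579612 121.49997742692466
20 [  0.7   0.3  -0.6  -2.8 -10.9  -4.1 -15.3  -6.2]
25 [  1.4  -1.3  -0.9  -4.6 -13.3   0.5 -18.1  -1.8]
30 [  2.   -2.9  -1.4  -6.1 -15.8   5.3 -20.9   2.8]
```

```bash
python3 - <<'E'
from f import *
from scipy.spatial.transform import Rotation as Ro
o=get_obs();T=np.array(o["tool_pos"]);y=np.radians(o["tool_rot"][2]-180)
uvs=np.array([[291.6,240.2],[354.6,240.2],[298.4,233.9],[349.75,233.9]])
B=np.array([[-.016,-.016,.05],[-.016,.016,.05],[-.016,-.016,0],[-.016,.016,0]])
def res(p): return (pj("wrist",Ro.from_euler('ZY',[y+p[4],-p[0]]).apply(B-[0,0,.04])+T+[0,0,.019]+p[1:4])-uvs).ravel()
b=least_squares(res,[.4,0,0,0,0],x_scale=[.1,.01,.01,.01,.1]);print("tilt",np.degrees(b.x[0]),b.x[1:4],np.degrees(b.x[4]),b.cost)
for th in(20,22.5,25,27.5,30): print(th,res([np.radians(th),0,0,0,0]).round(1))
E
```

```text
tilt 21.205864824957168 [-0.00177063  0.00052823  0.00572841] 0.5495941154725417 3.517509636336968
20 [-1.5 -2.1 -2.2 -2.2 -0.3 -3.  -4.6 -3. ]
22.5 [-1.4 -3.1 -2.3 -3.1 -0.2 -0.5 -4.7 -0.5]
25 [-1.2 -4.  -2.5 -4.  -0.2  2.1 -4.7  2.1]
27.5 [-1.1 -4.8 -2.6 -4.8 -0.1  4.7 -4.8  4.6]
30 [-0.9 -5.6 -2.8 -5.6 -0.1  7.3 -4.8  7.3]
```

```bash
python3 - <<'E'
from f import *
from scipy.spatial.transform import Rotation as Ro
g=cv2.imread('pics/w4.png').astype(float)
print("col prof",[(r,g[r,300:348].mean(0).round().astype(int).tolist()) for r in range(229,245)])
print("front",[(r,g[r,300:348].mean(0).round().astype(int).tolist()) for r in range(300,310)])
print("row247",[(c,g[246:252,c].mean(0).round().astype(int).tolist()) for c in list(range(288,295))+list(range(351,358))])
print("row236",[(c,g[236,c].round().astype(int).tolist()) for c in list(range(293,302))+list(range(345,355))])
b=cv2.imread('pics/sc4.png');h=cv2.cvtColor(b,cv2.COLOR_BGR2HSV)[155:180,330:360].astype(int)
m=((h[...,0]<6)|(h[...,0]>170))&(h[...,1]>170);ys,xs=np.nonzero(m);print("screw",xs.mean()+330,ys.mean()+155,m.sum())
o=get_obs();T=np.array(o["tool_pos"]);y=np.radians(o["tool_rot"][2]-180);print(T,o["tool_rot"])
for p in([21.2,-.0018,.0005,.0057],[21,0,0,0],[25,0,0,0],[21,0,0,.003]):
    P=Ro.from_euler('ZY',[y,-np.radians(p[0])]).apply([.019,0,-.015])+T+[0,0,.019]+p[1:];print(p,P,pj("scene",P))
E
```

```text
col prof [(229, [54, 86, 144]), (230, [54, 86, 143]), (231, [54, 86, 143]), (232, [53, 86, 143]), (233, [53, 90, 144]), (234, [51, 105, 148]), (235, [50, 109, 148]), (236, [51, 109, 148]), (237, [50, 109, 148]), (238, [51, 109, 148]), (239, [51, 109, 148]), (240, [51, 109, 148]), (241, [81, 202, 241]), (242, [88, 218, 245]), (243, [88, 218, 245]), (244, [88, 218, 245])]
front [(300, [114, 113, 118]), (301, [107, 106, 111]), (302, [102, 101, 105]), (303, [92, 92, 96]), (304, [75, 136, 194]), (305, [58, 104, 161]), (306, [54, 83, 138]), (307, [54, 83, 138]), (308, [54, 83, 137]), (309, [54, 83, 136])]
row247 [(288, [50, 52, 62]), (289, [50, 52, 62]), (290, [50, 52, 62]), (291, [60, 90, 110]), (292, [86, 215, 244]), (293, [88, 219, 245]), (294, [88, 220, 245]), (351, [85, 213, 244]), (352, [85, 214, 244]), (353, [85, 215, 245]), (354, [64, 112, 143]), (355, [51, 58, 71]), (356, [49, 53, 64]), (357, [49, 54, 64])]
row236 [(293, [50, 52, 62]), (294, [50, 52, 62]), (295, [46, 49, 60]), (296, [46, 68, 98]), (297, [51, 104, 144]), (298, [51, 109, 148]), (299, [51, 110, 148]), (300, [50, 109, 148]), (301, [51, 109, 148]), (345, [50, 109, 147]), (346, [50, 108, 147]), (347, [51, 109, 147]), (348, [51, 107, 148]), (349, [51, 88, 126]), (350, [47, 55, 72]), (351, [49, 53, 64]), (352, [49, 53, 65]), (353, [49, 53, 64]), (354, [48, 52, 63])]
screw 345.5 167.0 4
[0.50416074 0.16353352 0.20497499] [ 1.79954599e+02 -3.12788693e-02 -1.51273799e+02]
[21.2, -0.0018, 0.0005, 0.0057] [0.52265152 0.17515446 0.222561  ] [[346.24700125 164.31322642]]
[21, 0, 0, 0] [0.52442962 0.17464246 0.21678028] [[345.99020778 166.42747064]]
[25, 0, 0, 0] [0.52482036 0.17485661 0.21841012] [[346.10185015 165.98653404]]
[21, 0, 0, 0.003] [0.52442962 0.17464246 0.21978028] [[346.04343228 165.48879009]]
```

```bash
cat >> f.py <<'E'
from scipy.spatial.transform import Rotation as Ro
def tiltfit(bt,bb,ft,w):
    o=get_obs();T=np.array(o["tool_pos"]);y=np.radians(o["tool_rot"][2]-180);u=np.array([np.cos(y),np.sin(y),0])
    B=np.array([[-.016,0,.05],[-.016,0,0],[.016,0,.05],[-.016,-.016,.05],[-.016,.016,.05]])-[0,0,.04]
    def res(p):
        q=pj("wrist",Ro.from_euler('ZY',[y,-p[0]]).apply(B)+T+[0,0,.019+p[2]]+u*p[1]);return np.array([q[0,1]-bt,q[1,1]-bb,q[2,1]-ft,.7*(abs(q[4,0]-q[3,0])-w)])
    b=least_squares(res,[.4,0,0],x_scale=[.1,.01,.01]);print("tilt",np.degrees(b.x[0]),"dx,dz",b.x[1:],b.fun.round(2))
    b=least_squares(lambda p:np.r_[res(p),p[1:]/.001],[.4,0,0],x_scale=[.1,.01,.01]);print("reg tilt",np.degrees(b.x[0]),"dx,dz",b.x[1:],b.fun.round(2))
    b=least_squares(lambda p:res([p[0],p[1],p[2]])[:3]+p[3],[.4,0,0,0],x_scale=[.1,.01,.01,1]);
E
python3 - <<'E'
from f import *
tiltfit(240.65,233.5,304.9,62.65)
E
```

```text
tilt 20.48707802284715 dx,dz [0.00072855 0.00188838] [ 0.11  0.04 -0.14  0.21]
reg tilt 20.381411289862985 dx,dz [0.00115564 0.00090001] [ 0.06 -0.11 -0.67 -0.09  1.16  0.9 ]
```

```bash
python3 - <<'E'
from f import *
g=cv2.imread('pics/w2.png').astype(float)
G=g[205:260,305:340,1].mean(1);d=np.abs(np.diff(G));print([(205+i,G[i].round(),G[i+1].round()) for i in np.nonzero(d>6)[0]])
r=g[255:262,:,1].mean(0);print([(c,r[c].round()) for c in list(range(287,296))+list(range(350,360))])
print([(q,g[q,305:340,1].mean().round()) for q in range(303,318)])
E
```

```text
[(np.int64(211), np.float64(89.0), np.float64(101.0)), (np.int64(212), np.float64(101.0), np.float64(117.0)), (np.int64(247), np.float64(121.0), np.float64(188.0)), (np.int64(248), np.float64(188.0), np.float64(204.0)), (np.int64(256), np.float64(204.0), np.float64(195.0)), (np.int64(257), np.float64(195.0), np.float64(176.0)), (np.int64(258), np.float64(176.0), np.float64(162.0))]
[(287, np.float64(49.0)), (288, np.float64(48.0)), (289, np.float64(48.0)), (290, np.float64(46.0)), (291, np.float64(187.0)), (292, np.float64(205.0)), (293, np.float64(207.0)), (294, np.float64(208.0)), (295, np.float64(208.0)), (350, np.float64(200.0)), (351, np.float64(201.0)), (352, np.float64(202.0)), (353, np.float64(203.0)), (354, np.float64(175.0)), (355, np.float64(78.0)), (356, np.float64(52.0)), (357, np.float64(49.0)), (358, np.float64(49.0)), (359, np.float64(49.0))]
[(303, np.float64(105.0)), (304, np.float64(94.0)), (305, np.float64(90.0)), (306, np.float64(89.0)), (307, np.float64(85.0)), (308, np.float64(81.0)), (309, np.float64(79.0)), (310, np.float64(77.0)), (311, np.float64(76.0)), (312, np.float64(75.0)), (313, np.float64(74.0)), (314, np.float64(73.0)), (315, np.float64(72.0)), (316, np.float64(71.0)), (317, np.float64(70.0))]
```

```bash
python3 - <<'E'
from f import *
o=get_obs();T=np.array(o["tool_pos"]);y=np.radians(o["tool_rot"][2]-180);u=np.array([np.cos(y),np.sin(y),0])
B=np.array([[-.016,0,.05],[-.016,0,0],[-.016,-.016,.05],[-.016,.016,.05]])-[0,0,.04]
for bt,bb,w in((247.7,212.1,64.1),(240.65,233.5,62.65)):
    def q(t,dx,dz):
        q=pj("wrist",Ro.from_euler('ZY',[y,-t]).apply(B)+T+[0,0,.019+dz]+u*dx);return np.array([q[0,1]-bt,q[1,1]-bb,q[3,0]-q[2,0]-w])
    print(np.degrees(least_squares(lambda p:np.r_[q(*p),p[1:]/.001],[.1,0,0],x_scale=[.1,.01,.01]).x[0]),q(0,0,0),least_squares(lambda p:q(p[0],p[1],0)[:2],[.1,0],x_scale=[.1,.01]).x)
E
```

```text
-0.06856254332558503 [0.16481415 0.22119023 0.37886244] [-0.00122518 -0.00011315]
20.59122085041418 [  7.21481415 -21.17880977   1.82886244] [0.35722598 0.00158287]
```

```bash
python3 -m creep '0.015 -0.03 0 0 0.025; 0.015 -0.031 0 0 0.025; 0 0 -0.05 0 0.025; 0 0 -0.05 0 0.025; 0 0 -0.03 0 0.025; 0 0 -0.0135 0 0.025; 0 0 0 0 0.025; 0 0 0 0 0.025' && python3 -m creep '-0.005 -0.003 0 0 0.025; -0.003 -0.002 0 0 0.025; -0.002 -0.001 0 0 0.025; -0.002 -0.001 0 0 0.025; -0.001 -0.001 0 0 0.025; 0 0 0 0 0.025; 0 0 0 0 0.025' 10
```

```text
time_s: 17.15
tool_pos: [0.5355, 0.1031, 0.0631]
tool_rot: [180.0, 0.1, -151.2]
force: [-0.2, -0.2, -2.6]
grip_width: 0.0317
grasp_force: 40.0
time_s: 18.02
tool_pos: [0.5225, 0.0958, 0.0621]
tool_rot: [180.0, 0.2, -151.2]
force: [4.2, 3.2, -3.2]
grip_width: 0.032
grasp_force: 10.0
```

```bash
cat > t.py <<'E'
from f import *
import sys
g=shot("wrist",sys.argv[1]).astype(float)[...,1]
for a,b in((301,306),(338,344)):
    G=g[:,a:b].mean(1);print([(i,int(G[i]),int(G[i+1])) for i in range(222,260) if abs(G[i+1]-G[i])>5],[int(v) for v in G[298:308]])
r=g[246:252].mean(0);print([int(v) for v in r[288:295]],[int(v) for v in r[351:358]])
E
python3 t.py w5
```

```text
[(240, 115, 213), (241, 213, 227)] [122, 119, 117, 111, 105, 95, 141, 107, 84, 84]
[(240, 114, 212), (241, 212, 225), (257, 221, 216), (259, 211, 203)] [123, 120, 117, 111, 105, 95, 142, 107, 85, 85]
[54, 54, 54, 93, 220, 225, 225] [219, 219, 220, 115, 60, 55, 55]
```

```bash
python3 -m creep '-0.001 -0.0005 0 0 0.025; -0.001 -0.0005 0 0 0.025; 0 0 0 0 0.025; 0 0 0 0 0.025' && python3 t.py w6
```

```text
time_s: 18.58
tool_pos: [0.5208, 0.0948, 0.0623]
tool_rot: [180.0, 0.2, -151.2]
force: [4.9, 2.9, -1.7]
grip_width: 0.0323
grasp_force: 10.0
[(238, 109, 133), (239, 133, 216), (240, 216, 227), (258, 222, 216), (259, 216, 207)] [122, 120, 117, 111, 105, 94, 88, 86, 85, 84]
[(238, 110, 133), (239, 133, 213), (240, 213, 224), (258, 213, 205), (259, 205, 192)] [123, 120, 117, 111, 105, 95, 86, 84, 84, 84]
[55, 55, 55, 55, 220, 225, 225] [221, 222, 223, 117, 61, 56, 56]
```

```bash
python3 -m creep '-0.001 -0.0005 0 0 0.025; -0.0005 -0.0003 0 0 0.025; 0 0 0 0 0.025; 0 0 0 0 0.025' && python3 -m creep '0 0 0 0 0.025; 0 0 0 0 0.025; 0 0 0 0 0.025; 0.01 0.005 0.002 0 0.025; 0.013 0.007 0.02 0 0.025; 0 0 0.04 0 0.025; 0 0 0.04 0 0.025; 0 0 0 0 0.025' 40 && python3 -m creep '0 0 0 0 0.025; 0 0 0 0 0.025' && python3 t.py w7
```

```text
time_s: 19.12
tool_pos: [0.5194, 0.0941, 0.0624]
tool_rot: [180.0, 0.2, -151.2]
force: [5.2, 3.5, -0.9]
grip_width: 0.032
grasp_force: 10.0
time_s: 20.12
tool_pos: [0.5427, 0.1049, 0.1664]
tool_rot: [-180.0, 0.2, -151.2]
force: [0.2, -0.3, -3.4]
grip_width: 0.0317
grasp_force: 40.0
time_s: 20.38
tool_pos: [0.5394, 0.1046, 0.1616]
tool_rot: [179.9, -0.2, -151.2]
force: [-0.7, 0.2, -2.9]
grip_width: 0.0315
grasp_force: 40.0
[(238, 82, 206), (239, 206, 223), (257, 219, 213), (258, 213, 203)] [119, 117, 114, 106, 101, 91, 84, 83, 82, 81]
[(238, 82, 202), (239, 202, 219), (257, 211, 203), (258, 203, 192), (259, 192, 183)] [119, 117, 113, 107, 101, 92, 85, 84, 85, 85]
[53, 53, 54, 53, 216, 221, 222] [217, 218, 218, 90, 54, 55, 54]
```

```bash
python3 - <<'E'
from f import *
for n in("w4","w7"):
    g=cv2.imread(f'pics/{n}.png').astype(int);print(n,[(r,g[r,320:326].mean(0).astype(int).tolist()) for r in range(249,279)])
o=get_obs();T=np.array(o["tool_pos"]);y=np.radians(o["tool_rot"][2]-180)
B=np.array([[-.016,0,.05],[-.010,0,.05],[.010,0,0],[-.016,0,0]])-[0,0,.04]
for t in(20.5,24,25,26,27,28): print(t,pj("wrist",Ro.from_euler('ZY',[y,-np.radians(t)]).apply(B)+T+[0,0,.020]+np.array([np.cos(y),np.sin(y),0])*.0012)[:,1].round(2))
a=cv2.imread('pics/w7.png')[225:315,270:380];cv2.imwrite('pics/c7.png',cv2.resize(a,(660,540),interpolation=4))
E
```

```text
w4 [(249, [86, 217, 245]), (250, [86, 218, 245]), (251, [74, 184, 232]), (252, [67, 153, 211]), (253, [57, 105, 160]), (254, [52, 84, 139]), (255, [53, 84, 140]), (256, [53, 84, 140]), (257, [53, 85, 141]), (258, [53, 85, 141]), (259, [54, 86, 142]), (260, [54, 85, 142]), (261, [54, 86, 143]), (262, [54, 86, 142]), (263, [53, 86, 142]), (264, [53, 86, 142]), (265, [54, 86, 143]), (266, [54, 87, 145]), (267, [55, 88, 147]), (268, [55, 87, 146]), (269, [54, 87, 144]), (270, [54, 86, 144]), (271, [54, 87, 144]), (272, [52, 99, 144]), (273, [51, 106, 144]), (274, [51, 107, 144]), (275, [51, 107, 145]), (276, [52, 98, 129]), (277, [74, 84, 98]), (278, [85, 86, 93])]
w7 [(249, [76, 188, 235]), (250, [70, 167, 223]), (251, [58, 113, 170]), (252, [54, 87, 144]), (253, [54, 86, 143]), (254, [53, 86, 143]), (255, [53, 87, 144]), (256, [55, 88, 146]), (257, [56, 88, 147]), (258, [55, 88, 146]), (259, [55, 87, 144]), (260, [53, 86, 142]), (261, [53, 86, 143]), (262, [54, 87, 144]), (263, [55, 87, 145]), (264, [55, 87, 146]), (265, [55, 88, 146]), (266, [55, 88, 147]), (267, [56, 89, 149]), (268, [56, 90, 150]), (269, [56, 90, 151]), (270, [56, 90, 152]), (271, [57, 91, 153]), (272, [57, 91, 153]), (273, [56, 92, 153]), (274, [56, 92, 153]), (275, [57, 90, 152]), (276, [57, 84, 135]), (277, [75, 81, 102]), (278, [86, 87, 96])]
20.5 [240.66 252.48 272.51 233.76]
24 [239.34 251.16 276.36 237.31]
25 [238.99 250.79 277.47 238.34]
26 [238.65 250.43 278.57 239.37]
27 [238.32 250.08 279.68 240.41]
28 [238.   249.74 280.78 241.45]
```

View pics/c7.png

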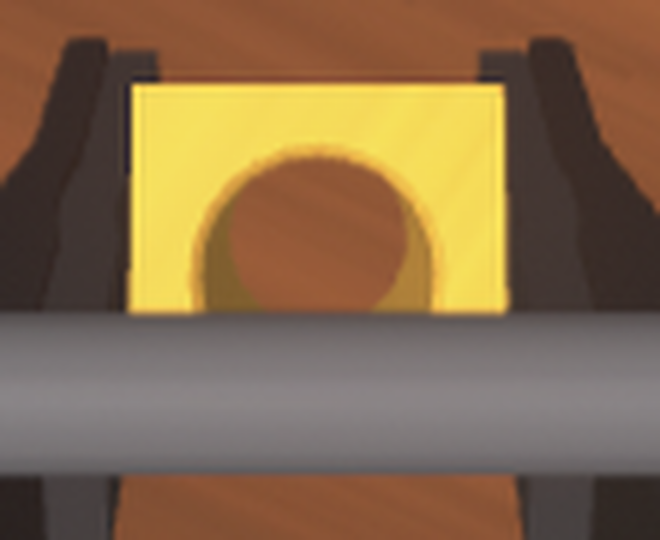

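```bash
python3 - <<'E'
from f import *
o=get_obs();T=np.array(o["tool_pos"]);y=np.radians(o["tool_rot"][2]-180);u=np.array([np.cos(y),np.sin(y),0])
a=np.linspace(0,2*np.pi,361)
C=np.c_[.010*np.cos(a),.010*np.sin(a),0*a]-[0,0,.04]
for n,bt,R in(("w4",240.65,range(264,272)),("w7",238.55,range(267,276))):
    g=cv2.imread(f'pics/{n}.png').astype(float);q=g[...,1]/g[...,2];E=[]
    for r in R:
        c=[k for k in range(303,344) if q[r,k]<.67];
        if c: E.append((r,c[0]-.5,c[-1]+.5))
    print(n,E)
    for dz in(0,.001,.002):
        def P(p): 
            X=Ro.from_euler('ZY',[y,-p[0]]).apply(np.r_[[[-.016,0,.01]],C])+T+[0,0,.019+dz]+u*p[1];return pj("wrist",X)
        def res(p):
            w=P(p);c=w[1:];out=[3*(w[0,1]-bt)]
            L=c[:,0]<c[:,0].mean();m=c[:,1].mean()
            f=c[c[:,1]>m-2];l=f[f[:,0]<f[:,0].mean()];h=f[f[:,0]>f[:,0].mean()]
            for r,x0,x1 in E:
                wid=np.interp(r,*h[np.argsort(h[:,1])].T[::-1],right=c[:,0].mean())-np.interp(r,*l[np.argsort(l[:,1])].T[::-1],right=c[:,0].mean());out.append(wid-(x1-x0))
            return out
        bst=min(((sum(np.square(res([np.radians(t),d]))),t,d) for t in np.arange(18,31,.25) for d in np.arange(-.001,.004,.00025)));print(dz,bst)
E
```

```text
w4 [(264, 309.5, 335.5), (265, 309.5, 335.5), (266, 310.5, 334.5), (267, 311.5, 333.5), (268, 312.5, 332.5), (269, 313.5, 331.5), (270, 315.5, 330.5), (271, 317.5, 327.5)]
0 (np.float64(3.1291469749825236), np.float64(20.5), np.float64(0.0015))
0.001 (np.float64(2.052835042490136), np.float64(20.25), np.float64(0.001))
0.002 (np.float64(2.4004691061090475), np.float64(20.0), np.float64(0.0005))
w7 [(267, 308.5, 337.5), (268, 308.5, 336.5), (269, 308.5, 336.5), (270, 309.5, 335.5), (271, 309.5, 335.5), (272, 309.5, 335.5), (273, 310.5, 334.5), (274, 311.5, 333.5), (275, 312.5, 332.5)]
0 (np.float64(2.6753884065609954), np.float64(26.5), np.float64(0.0017499999999999998))
0.001 (np.float64(2.939405970931462), np.float64(26.25), np.float64(0.0012500000000000002))
0.002 (np.float64(3.1159022298615406), np.float64(26.25), np.float64(0.00075))
```

```bash
python3 -m creep '0 0 0.03 0 0.025; 0 0.02 0.013 0 0.025; 0.003 0.03 0 0 0.025; 0.003 0.03 0 0 0.025; 0.002 0.015 0 0 0.025; 0 0 0 0 0.025; 0 0 0 0 0.025; 0 0 0 0 0.025' 50 && python3 -m creep '0 0 0 0 0.025; 0 0 0 0 0.025' && python3 - <<'E'
from f import *
shot("scene","sc8")
a=cv2.imread('pics/sc8.png')[110:240,290:440];cv2.imwrite('pics/c8.png',cv2.resize(a,(690,598),interpolation=4))
for n in("lens","coupler_a_face"): print(n,[(r["xy"],r["p"]) for r in finder.tip_of(n,"scene")[:4]])
shot("top","top8")
for n in("lens","coupler_a_face"): print(n,[(r["xy"],r["p"]) for r in finder.tip_of(n,"top")[:4]])
print(pj("scene",[[.5681,.2103,.2197],[.6475,.254,.262],[.6475-.04*.876,.254,.262]]),pj("top",[[.5681,.2103,.2197],[.6475,.254,.262]]))
o=get_obs();print(o["tool_pos"],o["tool_rot"])
E
```

```text
time_s: 21.42
tool_pos: [0.5489, 0.1984, 0.2066]
tool_rot: [180.0, -0.0, -151.3]
force: [-0.1, -0.3, -3.3]
grip_width: 0.0315
grasp_force: 50.0
time_s: 21.68
tool_pos: [0.5488, 0.1996, 0.2066]
tool_rot: [180.0, -0.0, -151.2]
force: [0.1, -0.2, -2.8]
grip_width: 0.0315
grasp_force: 50.0
lens [([379.2, 177.2], 0.85)]
coupler_a_face [([141.5, 235.2], 0.74), ([169.3, 206.6], 0.7), ([361.2, 174.3], 0.68), ([313.7, 220.8], 0.66)]
lens []
coupler_a_face [([460.1, 191.2], 0.73), ([458.4, 237.0], 0.69), ([434.6, 189.2], 0.65)]
[[359.92695379 173.50166487]
 [380.98102091 174.97972739]
 [379.39500076 168.10488124]] [[263.7791943  210.70953595]
 [242.79302875 179.50707505]]
[0.54869989 0.20002418 0.20650953] [ 1.79965163e+02 -1.97757071e-02 -1.51180406e+02]
```

View pics/c8.png

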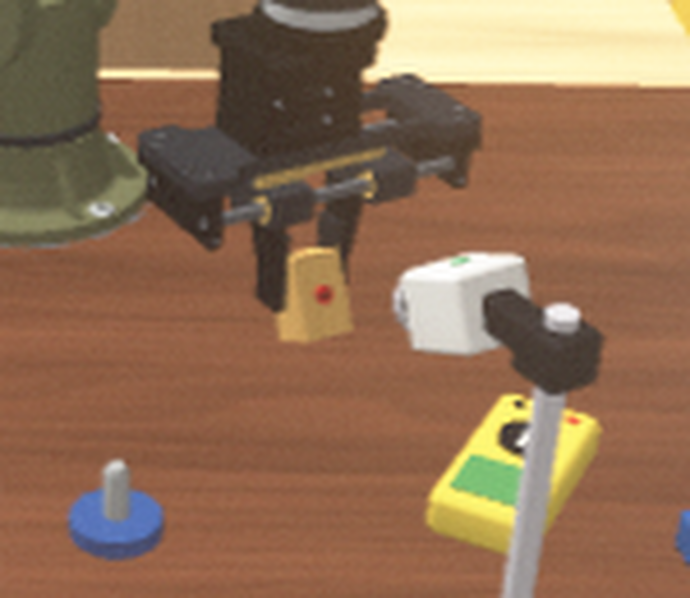

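```bash
python3 -m creep '0 0 0 0 0.025; 0 0 0 0 0.025' && python3 -c "
from cell import ticket; print(ticket.sign_off())"
```

```text
time_s: 22.22
tool_pos: [0.5487, 0.2, 0.2065]
tool_rot: [180.0, -0.0, -151.2]
force: [0.4, 0.1, -3.1]
grip_width: 0.0316
grasp_force: 50.0
the job is handed in; nothing more can be done
None
```

The wide-bore coupler went all the way down onto the blue base, was lifted off, leaned back against the post to about 26° (25° wanted) and is held still at the view spot with its screw face to the lens, within about 2–3 mm by my estimate; handed in at about 22 s, result not shown.

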